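Clamp the vacuum flask on its notched rail

ROBOT

A 7-joint arm with a two-finger parallel gripper is mounted at the origin on the work surface. World frame = base frame: x ahead of the robot, y to its left, z up, the work surface at z = 0. Lengths are in m, angles in rad, forces in N, time in s.
With the tool pointing down it reaches from about 0.425 to 0.925 m from the base axis. Payload 6.8 kg.
Tool frame: the origin (TCP) lies on the centre line of the jaws, within the pads' length; the fingertips stand 8 mm ahead of it and the grasp point (between the pads) lies 11 mm behind it (bot.tips_ahead is the distance from the TCP to the fingertips, in m); z points along the fingers, y is the line along which they close (so a half turn about z gives the same grasp; the last joint's range is limited). The gripper opens to 85 mm and grips with 20 to 120 N. Pads are 22 mm wide; open, the fingers measure 114 mm over their backs; the gripper's body (76 mm by 85 mm) begins 54 mm behind the grasp point. The pads swing forward as they close: fully open they stand 13 mm farther back than shut.
Start: joints at [-1.33, 0.477, 0.022, 1.555, -0.011, 1.109, -0.083], TCP at [0.231, 0.634, 0.239] pointing down, gripper open.
Joint ranges: [-2.96, 2.96], [-0.34, 2.1], [-1.41, 1.46], [0.24, 2.44], [-1.37, 4.51], [0.17, 1.92], [-2.96, 2.96]. Speed limits (rad/s): [2.39, 2.39, 3.14, 3.14, 3.14, 3.14, 3.14].

INTERFACE

Orientations are given as a unit quaternion [w, x, y, z].
In Python, from station import bot gives the robot as it stands.
- The arm moves only by the tool send_rows, never from a script. Its argument "deltas" is text: rows parted by semicolons, each of 4 numbers parted by spaces: the shift along the tool's x, y, z in m, then the turn about the tool's z in degrees. In form: x y z spin; .... A call has 1 to 5 rows; each row is the pose to reach, as a shift and turn from the pose commanded when the call began, along the tool's axes at that moment; what a row does not reach only later rows make up. A row lasts 1/10 s, in which the tool goes at most 50 mm and 8.59 degrees, less where a joint would pass 70% of its speed; a pose out of reach is approached as far as the arm can. A call with a gripper value outside its range is refused whole. "claw" is the opening, from 0 (shut) to 1 (fully open), set as the call begins (left out, the last holds). The fingers move at their own pace and stop on an object; "force" is the grip in N (left out, the last holds). Time passes only in rows, so rows that repeat a pose let the fingers close. It gives the time, the measured TCP pose, the force, the opening and the grip force at its end, in the units of the state.
- bot.get_obs(): the state, without advancing time (a new reading comes with each control period).
- bot.read_camera(name): name is "side" or "top"; returns a dict with "img" (384x512x3 uint8, red, green, blue), "depth" (384x512 float32, m along the optical axis (not along the pixel's ray), 0 where there is no reading), "fx", "fy", "cx", "cy" (pixels), "camera_from_world" (4x4, takes a point from world to camera coordinates). Camera axes: x right, y up, looking along -z (the intrinsics and any distortion apply to the point x, -y, -z); pixel columns grow to the right and rows downward; lengths in m; the calibration is good to about 2 mm. A picture is of the moment at which its call begins.
- bot.hand_in(): hands the job in; it is judged then, once.
Trained networks look in a picture, given as the dict that the camera call returned (one of the last four; its "shot" number tells which), for a name from the list of things; names that differ only in an ending like _2 or _b are one class to them, and where a whole thing is asked for, a point or a joint stands for the part that bears it (a point fixed in the world has none). Each returns a list of dicts, best first, with "confidence" (0 to 1); they miss things now and then, are a little off and sometimes report something else, mostly with a low value. They report only what shows in the picture. A call takes as long as a camera call. They do not tell look-alikes from the thing itself.
- bot.masks_of(picture, query): "mask" (384x512 bool, what is visible of it).
- bot.landmark_of(picture, query): "xyz" ([x, y, z] in m, in world coordinates, good to about 4 mm: a listed point, or the origin of a listed thing).
The state is a dict: "t": time; "q": joint angles; "joint_vel": joint speeds; "joint_torque": joint torques, N m; "eef_pos": TCP position; "tool_rot": TCP orientation; "contact_force": force on the tool from outside, world axes, zero at the start; "torque": the same for the moment, N m; "gripper_width": opening from 0.0 (shut) to 1.0 (fully open); "grasp_force": force on a finger pad.
Only numpy, scipy, OpenCV 4.12 (cv2) and the standard library are available. Lean on these libraries where they do the work, as an engineer would, in place of code of your own. Each camera call takes 0.05 s, during which the arm holds its last target. There are 200 camera calls.

TASK

Lift the carriage's release bar and, holding it up, slide the carriage along so that its sprung pad gently pushes the lying flask fully home against the end plate and the pad is pressed in by about 10 mm. Then let the bar down so that its tooth drops fully into the nearest notch (easing the carriage a little either way until it catches), and let go: the flask stays clamped. Never press the pad in near to its limit, and leave the other things on the bench alone.

Things in the scene. Friction and masses are not known exactly. Their poses are not given: they have to be found in the camera images.
- rail: aluminium base plate of a flask clamp, fixed to the bench, 150 x 520 x 12 mm. Origin: underside, on the centre line of the slide, 10 mm off its middle. Its y axis is the sliding direction, pointing from the carriage to the flask; z up
- strip (a point): steel notch strip along the rail's +x edge (20 mm wide; this point: on the rail, middle of the strip's usual place). First a long parking slot, then square crests 4 mm wide with 8 mm gaps (the notches), pitch 12 mm, 10 mm deep. It is screwed on in slotted holes: where its notches lie along the rail differs by up to 6 mm either way and is not measured; find them by feel
- carriage (a joint): grey carriage (90 mm across, 70 mm along, 87 mm high over the bench) sliding on the rail; value in m, grows towards the flask, up to 0.215; parked at 0 to 0.04 with its tooth in the parking slot, which a crest closes at about 0.05; notches run from about 0.06 to 0.21. Slides stiffly (about 7 N), so it stays where it is left
- bar (a joint): release bar on the carriage, value in m: 0 fully down (tooth, 5 mm wide, in a notch or the parking slot), about 0.010 when the tooth stands on a crest, free of the strip above 0.010, upper stop at 0.018. It moves straight up and down on the carriage; spring and weight press it down with about 6 N (down) to 8 N (fully up)
- bar_grip (a point): middle of the release bar's handle: a horizontal steel bar across the carriage, square to the slide, 118 mm long, 28 mm high, 12 mm thick along the slide (pinch it so, from above). This point is at half its height, on the rail's centre line, 121 mm above the bench when down; below it the carriage is at least 34 mm away. The tooth lies straight beside it (same y). Axes as the rail
- pad (a joint): sprung rubber pad, 40 mm across, on the front of the carriage; value in m = how far it is pressed in, 0 free to 0.026 bottomed; force about 1 N plus 0.5 N per mm. A right clamp is about 10 mm pressed in; beyond 22 mm (12 N) the flask is strained
- pad_face (a point): centre of the pad's front face, which points along the rail's +y to the flask's mouth. Axes as the rail
- end_plate (a point): point on the inner face of the cradle's upright aluminium end plate, on the flask's axis, 62 mm above the bench; this face stops the flask's foot. The cradle is clamped on the rail at a place that differs. Axes as the rail (y points out through the plate)
- flask_foot (a point): centre of the flat foot of the vacuum flask: lying along the rail in its V cradle, 190 mm long, 76 mm diameter with a 48 mm neck, aluminium and black, about 0.45 kg; it begins a centimetre or two short of the end plate and slides with a push of 1 to 3 N. Its y axis runs from mouth to foot
- flask_mouth (a point): centre of the flat end of the flask's neck, which the pad presses, 190 mm from the foot
- timber: bystander: offcut of wood with a nail, 70 x 120 x 55 mm, origin under its centre
- weight: bystander: brass weight, 44 mm diameter, 60 mm high, origin under its centre
- driver: bystander: screwdriver lying beside the rail
- cup: bystander: white cup, 76 mm wide, 85 mm high, origin under its centre
- jar: bystander: glass jar, 70 mm wide, 100 mm high, origin under its centre
- spanner: bystander: wrench lying on the bench
- collar: bystander: brass collar, 80 mm wide, 22 mm high, origin under its centre
- flask: the same vacuum flask, origin on its axis at half its length; y axis from mouth to foot
Not all that is in view belongs to the job. Leave any pink or yellow look-alike of the flask alone.

How it is judged:
On the way, in this order (a step that is already met when the one before it is completed fails the run):
1. the release bar is held up clear of the strip with the carriage slid out of its parking slot (value of joint bar above 0.0095 m and value of joint carriage above 0.062 m), for 0.1 s.
2. the pad has pushed the flask home against the end plate (y of flask_foot in the frame of end_plate above -0.003 m and value of joint pad above 0.002 m), for 0.2 s.
At the end, for the whole second after the job is handed in: the flask's foot is within 3 mm of the end plate, the release bar is down (below 4 mm) with its tooth in a notch past the parking slot, the pad is pressed in by 2 to 18 mm, carriage and flask are at rest (all of step 2 and value of joint bar below 0.004 m and value of joint pad below 0.018 m and value of joint carriage above 0.062 m and velocity of joint carriage between -0.005 and 0.005 m/s and linear speed of flask below 0.01 m/s); the robot touches nothing.
It fails at once if the pad presses the flask with more than 13 N or is pressed in beyond 23 mm (contact force between pad and flask above 13 N or value of joint pad above 0.023 m).
It fails at once if a bystander is moved by more than 30 mm (distance of any of timber, weight, driver, cup, jar, spanner, collar from where it was at the start of the episode above 0.03 m).
It also fails if it takes over 64 s, if anything falls off the work surface, if the arm or the gripper's body presses on something with over 40 N, if the wrist force passes 120 N, or if a joint passes its speed limit or range.

## Working session

There is one attempt and no reset: what is moved stays moved. The work goes in short steps, Python scripts to look and compute and a tool call to move; the robot and the scene stay as the last step left them, time stands still between calls to the robot, and variables do not carry over. Pictures are saved under pics/ and viewed, at most 10 in all, crops included, and the job is handed in when it is done.

Besides the shell and the picture viewer there is one more tool, called after "Request:" as name(argument=value, ...) on one line, values as JSON. send_rows: Moves the arm, as the interface text tells. Its arguments: {"type":"object","properties":{"deltas":{"type":"string"},"claw":{"type":"number"},"force":{"type":"number"}},"required":["deltas"]}

```bash
mkdir -p pics; cat > h.py <<'E'
from station import bot
import numpy as np, cv2
def pix(p,xyz):
    c=p["camera_from_world"]@np.r_[xyz,1]; return (round(float(p["cx"]+p["fx"]*c[0]/-c[2])),round(float(p["cy"]-p["fy"]*c[1]/-c[2])))
E
python3 - <<'E'
from h import *
o=bot.get_obs(); print(o["eef_pos"],o["tool_rot"],bot.tips_ahead,o["contact_force"])
ims=[]
for n in ("side","top"):
    p=bot.read_camera(n); im=p["img"][:,:,::-1].copy()
    for q in ("bar_grip","pad_face","end_plate","flask_foot","flask_mouth","rail","strip","timber","weight","cup","jar"):
        for d in bot.landmark_of(p,q)[:3]:
            print(n,q,np.round(d["xyz"],3),round(d["confidence"],2),pix(p,d["xyz"]))
    cv2.imwrite(f"pics/{n}0.png",im)
E
```

```text
[0.23051474 0.63378501 0.23830142] [-9.23002912e-05  1.73510832e-01  9.84831517e-01 -9.30020617e-04] 0.008 [-0.61309638 -0.30240026  0.15204451]
side bar_grip [ 0.556 -0.074  0.123] 0.73 (288, 213)
side pad_face [0.555 0.008 0.061] 0.53 (275, 204)
side end_plate [0.546 0.303 0.062] 0.55 (240, 136)
side flask_foot [ 0.322 -0.18   0.042] 0.91 (210, 292)
side flask_foot [0.543 0.282 0.067] 0.81 (241, 139)
side flask_foot [0.185 0.305 0.043] 0.64 (127, 165)
side flask_mouth [0.334 0.419 0.041] 0.79 (169, 132)
side flask_mouth [ 0.223 -0.341  0.036] 0.77 (183, 377)
side flask_mouth [0.554 0.092 0.064] 0.75 (264, 181)
side rail [0.553 0.092 0.001] 0.57 (264, 196)
side strip [ 0.615 -0.018  0.01 ] 0.84 (297, 217)
side timber [0.395 0.189 0.001] 0.72 (205, 185)
side weight [ 0.705 -0.037 -0.001] 0.76 (328, 216)
side cup [ 0.419 -0.098 -0.001] 0.72 (240, 261)
side cup [0.397 0.189 0.   ] 0.68 (205, 185)
side cup [ 0.614 -0.019  0.01 ] 0.38 (297, 217)
side jar [ 0.623 -0.39   0.001] 0.63 (363, 343)
top bar_grip [ 0.561 -0.082  0.119] 0.56 (287, 181)
top pad_face [0.556 0.003 0.063] 0.44 (262, 186)
top end_plate [0.538 0.306 0.064] 0.81 (178, 192)
top end_plate [ 0.603 -0.274 -0.002] 0.33 (335, 175)
top flask_foot [ 0.328 -0.176  0.038] 0.97 (314, 249)
top flask_foot [0.184 0.306 0.039] 0.86 (178, 293)
top flask_foot [0.599 0.524 0.038] 0.79 (121, 179)
top flask_mouth [0.338 0.424 0.039] 0.71 (146, 250)
top flask_mouth [ 0.219 -0.336  0.038] 0.68 (361, 280)
top flask_mouth [0.738 0.403 0.039] 0.62 (155, 142)
top rail [ 0.55   0.098 -0.002] 0.97 (237, 191)
top strip [ 0.615 -0.019  0.013] 0.69 (268, 173)
top timber [0.397 0.181 0.   ] 0.92 (215, 232)
top timber [ 0.421 -0.092 -0.005] 0.37 (289, 224)
top weight [ 0.704 -0.043 -0.001] 0.68 (273, 150)
top weight [0.549 0.097 0.001] 0.27 (237, 191)
top cup [ 0.42  -0.089 -0.004] 0.87 (288, 224)
top jar [ 0.625 -0.389 -0.001] 0.96 (366, 169)
```

```bash
python3 - <<'E'
import cv2,numpy as np
a=cv2.imread("pics/side0.png");b=cv2.imread("pics/top0.png")
cv2.imwrite("pics/both.png",cv2.resize(np.hstack([a,b]),(800,300)))
cv2.imwrite("pics/crop.png",np.vstack([cv2.resize(a[100:260,180:370],(600,300),interpolation=2),cv2.resize(b[120:240,140:340],(600,300),interpolation=2)]))
E
```

```text
(no output)
```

View pics/both.png

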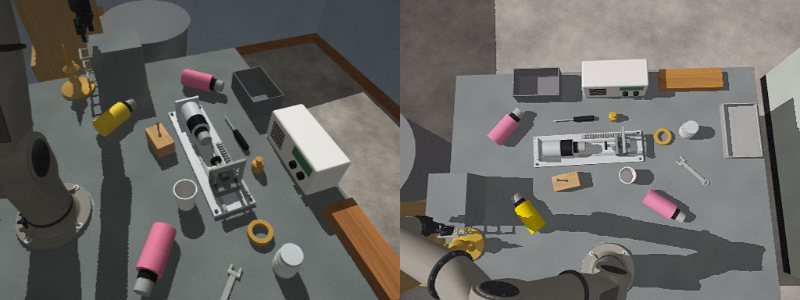

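View pics/crop.png

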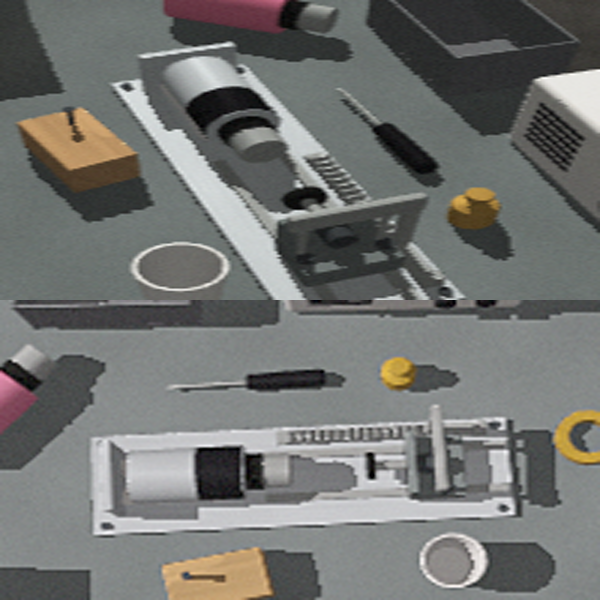

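The real flask is the aluminium/black one lying in the cradle, at side (241,139) to (264,181). The pink look-alikes are at top (314,249) and (121,179), and the yellow one is at top (178,293). The release bar is the crossbar at side (288,213), top (287,181). Next I'll refine the handle pose and the rail direction from depth.

```bash
cat >> h.py <<'E'
def cloud(p,m=None):
    d=p["depth"]; v,u=np.nonzero((d>0)&(True if m is None else m)); z=d[v,u]
    c=np.stack([(u-p["cx"])/p["fx"]*z,-(v-p["cy"])/p["fy"]*z,-z,np.ones_like(z)])
    return (np.linalg.inv(p["camera_from_world"])@c)[:3].T
E
python3 - <<'E'
from h import *
for n in ("top","side"):
    p=bot.read_camera(n)
    P=cloud(p); m=(abs(P[:,0]-.56)<.1)&(abs(P[:,1]+.08)<.06)&(P[:,2]>.108)&(P[:,2]<.145)
    H=P[m]; r=cv2.minAreaRect((H[:,:2]*1000).astype(np.float32)); print(n,"handle",len(H),r,np.percentile(H[:,2],[5,95]))
    m=(abs(P[:,0]-.55)<.12)&(abs(P[:,1]-.09)<.3)&(P[:,2]>.006)&(P[:,2]<.018)
    print("rail",cv2.minAreaRect((P[m][:,:2]*1000).astype(np.float32)))
    for q in ("bar_grip","pad_face","end_plate","flask_foot","flask_mouth","rail","strip"):
        for d in bot.landmark_of(p,q)[:4]:
            x=d["xyz"]
            if abs(x[0]-.56)<.1 and abs(x[1]-.1)<.25: print(q,np.round(x,3),round(d["confidence"],2))
E
```

```text
top handle 139 ((565.4197387695312, -78.09770965576172), (116.24484252929688, 12.488066673278809), 1.7627731561660767) [0.11903758 0.13964629]
rail ((549.9016723632812, 90.66610717773438), (594.52392578125, 239.45974731445312), 89.95979309082031)
bar_grip [ 0.558 -0.085  0.12 ] 0.71
pad_face [0.554 0.002 0.063] 0.38
end_plate [0.542 0.307 0.064] 0.69
flask_foot [0.548 0.281 0.066] 0.62
flask_mouth [0.55  0.094 0.066] 0.91
rail [ 0.55   0.097 -0.001] 0.72
strip [ 0.614 -0.019  0.013] 0.56
side handle 423 ((566.6915893554688, -80.60746002197266), (117.56756591796875, 13.566427230834961), 1.9791617393493652) [0.11329884 0.13858271]
rail ((550.7027587890625, 88.21478271484375), (595.5401000976562, 238.26614379882812), 89.83834075927734)
bar_grip [ 0.557 -0.076  0.12 ] 0.67
pad_face [0.553 0.007 0.06 ] 0.65
end_plate [0.545 0.304 0.059] 0.9
flask_foot [0.542 0.281 0.065] 0.76
flask_mouth [0.554 0.092 0.061] 0.96
rail [ 0.553  0.092 -0.   ] 0.56
strip [ 0.615 -0.018  0.012] 0.8
```

Request:
send_rows(deltas="0.02 -0.04 -0.02 -6; 0.04 -0.08 -0.02 -12; 0.06 -0.12 -0.02 -18; 0.08 -0.16 -0.02 -22; 0.09 -0.2 -0.02 -22", claw=1)

```text
t: 2.5
eef_pos: [0.0755, 0.4762, 0.2595]
tool_rot: [-0.0, -0.02, 1.0, 0.0]
contact_force: [-1.5, 0.2, 0.6]
gripper_width: 1.001
grasp_force: 0.0
```

Request:
send_rows(deltas="-0.044 -0.02 0 0; -0.088 -0.04 0 0; -0.132 -0.06 0 0; -0.176 -0.08 0 0; -0.22 -0.1 0 0.4")

```text
t: 3.0
eef_pos: [0.3028, 0.3841, 0.2598]
tool_rot: [0.0, -0.014, 1.0, 0.001]
contact_force: [0.8, -0.5, 0.4]
gripper_width: 1.002
grasp_force: 0.0
```

Request:
send_rows(deltas="-0.026 -0.04 0 0; -0.052 -0.08 0 0; -0.078 -0.12 0 0; -0.104 -0.16 0 0; -0.13 -0.2 0 0")

```text
t: 3.5
eef_pos: [0.4376, 0.187, 0.2597]
tool_rot: [0.0, -0.014, 1.0, 0.0]
contact_force: [0.8, -0.1, 0.1]
gripper_width: 0.998
grasp_force: 0.0
```

Request:
send_rows(deltas="-0.026 -0.04 0 0; -0.052 -0.08 0 0; -0.078 -0.12 0 0; -0.104 -0.16 0 0; -0.13 -0.2 0 0")

```text
t: 4.0
eef_pos: [0.5733, -0.0092, 0.2596]
tool_rot: [0.0, -0.014, 1.0, 0.0]
contact_force: [0.9, 0.7, 0.9]
gripper_width: 1.002
grasp_force: 0.0
```

Request:
send_rows(deltas="0.006 -0.036 0.02 0; 0.013 -0.071 0.05 0; 0.013 -0.071 0.09 0; 0.013 -0.071 0.13 0; 0.013 -0.071 0.147 0")

```text
t: 4.5
eef_pos: [0.5592, -0.0789, 0.109]
tool_rot: [-0.002, -0.014, 1.0, 0.0]
contact_force: [0.0, 0.4, -0.2]
gripper_width: 1.002
grasp_force: 0.0
```

Request:
send_rows(deltas="0 0 0 0; 0 0 0 0; 0 0 0 0", claw=0.4)

```text
t: 4.8
eef_pos: [0.5625, -0.079, 0.1139]
tool_rot: [0.001, -0.014, 1.0, 0.0]
contact_force: [-0.7, 0.1, 0.4]
gripper_width: 0.512
grasp_force: 0.0
```

```bash
python3 - <<'E'
from h import *
print(bot.get_obs()["eef_pos"])
p=bot.read_camera("side"); print([(pix(p,x)) for x in ([.562,-.08,.121],)])
cv2.imwrite("pics/c2.png",cv2.resize(p["img"][130:280,200:380,::-1],(600,500),interpolation=2))
E
```

```text
[ 0.56251176 -0.07897892  0.11386586]
[(291, 214)]
```

View pics/c2.png

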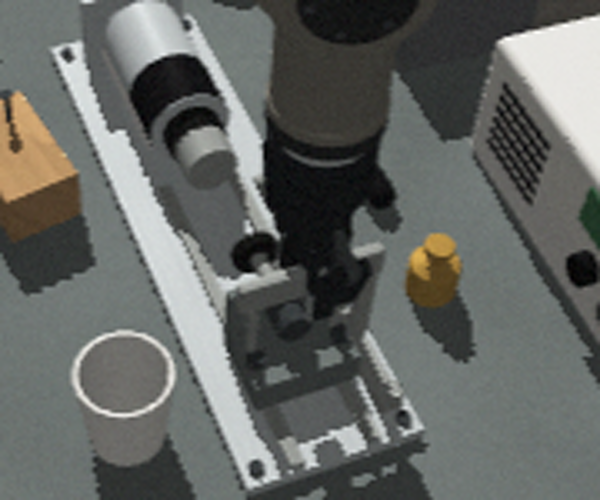

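The gripper stands over the handle, crop (330,275), with one finger on either side of it. I'll close now.

Request:
send_rows(deltas="0 0 0 0; 0 0 0 0; 0 0 0 0; 0 0 0 0; 0 0 0 0", claw=0, force=60)

```text
t: 5.35
eef_pos: [0.5621, -0.0793, 0.1135]
tool_rot: [0.001, -0.014, 1.0, -0.0]
contact_force: [0.1, -0.1, 5.3]
gripper_width: 0.131
grasp_force: 58.7
```

Request:
send_rows(deltas="0 0 -0.004 0; 0 0 -0.008 0; 0 0 -0.012 0; 0 0 -0.014 0; 0 0 -0.014 0")

```text
t: 5.85
eef_pos: [0.5619, -0.0792, 0.1266]
tool_rot: [0.001, -0.014, 1.0, -0.0]
contact_force: [5.7, -2.6, -7.6]
gripper_width: 0.128
grasp_force: 58.3
```

Request:
send_rows(deltas="0 0.008 0 0; 0 0.02 0 0; 0 0.035 0 0; 0 0.05 0 0; 0 0.06 0 0")

```text
t: 6.35
eef_pos: [0.56, -0.0202, 0.1263]
tool_rot: [0.001, -0.014, 1.0, -0.001]
contact_force: [4.3, -7.5, -7.6]
gripper_width: 0.128
grasp_force: 58.6
```

Request:
send_rows(deltas="0 0.005 0 0; 0 0.01 0 0; 0 0.014 0 0; 0 0.017 0 0; 0 0.018 0 0")

```text
t: 6.85
eef_pos: [0.5594, -0.0028, 0.1263]
tool_rot: [0.0, -0.014, 1.0, -0.001]
contact_force: [4.6, -7.3, -6.5]
gripper_width: 0.129
grasp_force: 58.7
```

```bash
cat > look.py <<'E'
from h import *
import sys
print(bot.get_obs()["eef_pos"].round(4))
for n in ("side","top"):
    p=bot.read_camera(n)
    for q in ("bar_grip","pad_face","end_plate","flask_foot","flask_mouth"):
        for d in bot.landmark_of(p,q)[:4]:
            x=d["xyz"]
            if abs(x[0]-.56)<.05 and abs(x[1]-.1)<.25: print(n,q,np.round(x,3),round(d["confidence"],2))
    if n=="side": cv2.imwrite(f"pics/{sys.argv[1]}.png",cv2.resize(p["img"][100:250,190:370,::-1],(600,500),interpolation=2))
E
python3 look.py c3
```

```text
[ 0.5594 -0.0028  0.1263]
side bar_grip [0.553 0.091 0.001] 0.6
side pad_face [0.55  0.083 0.06 ] 0.56
side end_plate [0.546 0.3   0.061] 0.8
side flask_foot [0.546 0.283 0.064] 0.58
side flask_mouth [0.552 0.091 0.064] 0.63
top end_plate [0.542 0.302 0.065] 0.56
top end_plate [0.546 0.19  0.062] 0.32
top flask_foot [0.548 0.28  0.064] 0.89
top flask_mouth [0.551 0.093 0.066] 0.71
```

View pics/c3.png

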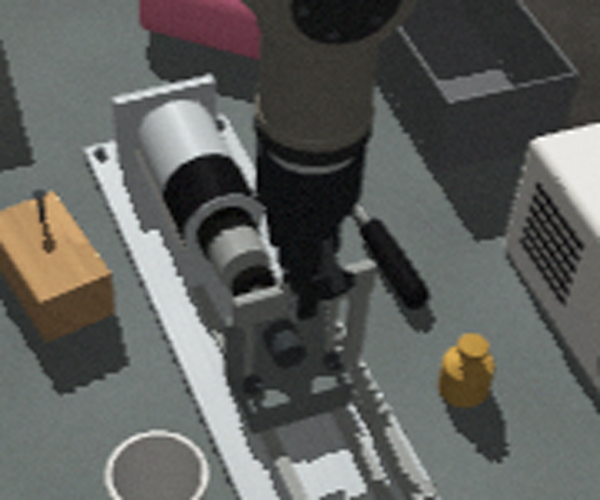

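The pad is at crop (250,280), just short of the flask's mouth, and the carriage has slid cleanly. From here I'll go slowly and watch the force along the slide.

Request:
send_rows(deltas="0 0.003 0 0; 0 0.006 0 0; 0 0.009 0 0; 0 0.012 0 0; 0 0.015 0 0")

```text
t: 7.95
eef_pos: [0.559, 0.0114, 0.1263]
tool_rot: [0.0, -0.013, 1.0, -0.002]
contact_force: [5.7, -9.5, -7.7]
gripper_width: 0.131
grasp_force: 58.7
```

Request:
send_rows(deltas="0 0.001 0 0; 0 0.002 0 0; 0 0.003 0 0; 0 0.004 0 0; 0 0.005 0 0")

```text
t: 8.45
eef_pos: [0.5588, 0.0153, 0.1263]
tool_rot: [0.0, -0.013, 1.0, -0.002]
contact_force: [5.8, -10.4, -8.1]
gripper_width: 0.134
grasp_force: 58.7
```

Request:
send_rows(deltas="0 0.001 0 0; 0 0.002 0 0; 0 0.003 0 0; 0 0.004 0 0; 0 0.005 0 0")

```text
t: 8.95
eef_pos: [0.5587, 0.0201, 0.1263]
tool_rot: [0.0, -0.013, 1.0, -0.002]
contact_force: [4.6, -10.7, -7.7]
gripper_width: 0.13
grasp_force: 58.7
```

Request:
send_rows(deltas="0 0.001 0 0; 0 0.002 0 0; 0 0.003 0 0; 0 0.0035 0 0; 0 0.004 0 0")

```text
t: 9.45
eef_pos: [0.5586, 0.0241, 0.1263]
tool_rot: [0.0, -0.013, 1.0, -0.002]
contact_force: [5.2, -10.8, -7.6]
gripper_width: 0.125
grasp_force: 58.7
```

Request:
send_rows(deltas="0 0.001 0 0; 0 0.002 0 0; 0 0.003 0 0; 0 0.0035 0 0; 0 0.004 0 0")

```text
t: 9.95
eef_pos: [0.5584, 0.028, 0.1263]
tool_rot: [0.0, -0.013, 1.0, -0.002]
contact_force: [4.8, -10.8, -7.4]
gripper_width: 0.131
grasp_force: 58.7
```

```bash
python3 look.py c4
```

```text
[0.5584 0.028  0.1263]
side bar_grip [0.552 0.029 0.132] 0.77
side pad_face [0.552 0.031 0.132] 0.65
side pad_face [0.551 0.109 0.06 ] 0.53
side end_plate [0.547 0.301 0.064] 0.79
side flask_foot [0.543 0.296 0.064] 0.86
side flask_mouth [0.553 0.106 0.065] 0.74
top end_plate [0.541 0.302 0.063] 0.64
top flask_foot [0.545 0.293 0.066] 0.8
top flask_mouth [0.552 0.109 0.068] 0.9
```

Not home yet: the foot is still about 7 mm short, and the force is steady.

Request:
send_rows(deltas="0 0.001 0 0; 0 0.002 0 0; 0 0.003 0 0; 0 0.0035 0 0; 0 0.004 0 0")

```text
t: 11.05
eef_pos: [0.5583, 0.0319, 0.1262]
tool_rot: [0.0, -0.013, 1.0, -0.002]
contact_force: [4.6, -11.8, -7.6]
gripper_width: 0.13
grasp_force: 58.7
```

Request:
send_rows(deltas="0 0.001 0 0; 0 0.0015 0 0; 0 0.002 0 0; 0 0.0025 0 0; 0 0.003 0 0")

```text
t: 11.55
eef_pos: [0.5582, 0.0348, 0.1262]
tool_rot: [0.0, -0.013, 1.0, -0.002]
contact_force: [5.8, -13.0, -8.3]
gripper_width: 0.129
grasp_force: 58.7
```

Request:
send_rows(deltas="0 0.001 0 0; 0 0.0015 0 0; 0 0.002 0 0; 0 0.002 0 0; 0 0.002 0 0")

```text
t: 12.05
eef_pos: [0.5581, 0.0367, 0.1262]
tool_rot: [0.0, -0.013, 1.0, -0.002]
contact_force: [4.6, -10.8, -7.7]
gripper_width: 0.131
grasp_force: 58.7
```

```bash
python3 look.py c5
```

```text
[0.5581 0.0367 0.1262]
side pad_face [0.55  0.114 0.061] 0.43
side end_plate [0.545 0.302 0.062] 0.67
side flask_foot [0.545 0.305 0.066] 0.67
side flask_mouth [0.553 0.113 0.065] 0.89
top bar_grip [0.545 0.207 0.065] 0.61
top end_plate [0.542 0.305 0.063] 0.72
top flask_foot [0.546 0.301 0.065] 0.61
top flask_mouth [0.549 0.112 0.064] 0.57
```

Request:
send_rows(deltas="0 0 0.001 0; 0 0 0.002 0; 0 0 0.003 0; 0 0 0.0045 0; 0 0 0.0045 0")

```text
t: 13.15
eef_pos: [0.5582, 0.0366, 0.1233]
tool_rot: [0.0, -0.012, 1.0, -0.002]
contact_force: [-1.7, -11.0, 9.5]
gripper_width: 0.129
grasp_force: 61.5
```

The flask is home and the tooth is on a crest. I'll ease the carriage back with light down pressure.

Request:
send_rows(deltas="0 -0.001 -0.0005 0; 0 -0.002 -0.0005 0; 0 -0.002 -0.0005 0; 0 -0.003 -0.0005 0; 0 -0.003 -0.0005 0")

```text
t: 13.65
eef_pos: [0.5582, 0.0364, 0.1234]
tool_rot: [0.0, -0.013, 1.0, -0.001]
contact_force: [-0.2, -5.0, 5.4]
gripper_width: 0.127
grasp_force: 60.7
```

Request:
send_rows(deltas="0 -0.001 0 0; 0 -0.001 0 0; 0 -0.002 0 0; 0 -0.002 0 0; 0 -0.002 0 0")

```text
t: 14.15
eef_pos: [0.5582, 0.0363, 0.1234]
tool_rot: [0.0, -0.014, 1.0, 0.0]
contact_force: [-0.7, -1.2, 5.9]
gripper_width: 0.128
grasp_force: 60.8
```

Request:
send_rows(deltas="0 0 -0.001 0; 0 -0.001 -0.001 0; 0 -0.001 -0.001 0; 0 -0.002 -0.001 0; 0 -0.002 -0.001 0")

```text
t: 14.65
eef_pos: [0.5582, 0.0357, 0.1235]
tool_rot: [0.0, -0.015, 1.0, 0.001]
contact_force: [1.1, 5.5, -0.1]
gripper_width: 0.131
grasp_force: 60.1
```

Request:
send_rows(deltas="0 -0.0005 0 0; 0 -0.001 0 0; 0 -0.001 0 0; 0 -0.0015 0 0; 0 -0.0015 0 0")

```text
t: 15.15
eef_pos: [0.5583, 0.0346, 0.1234]
tool_rot: [0.0, -0.015, 1.0, 0.001]
contact_force: [0.5, 5.7, 1.2]
gripper_width: 0.129
grasp_force: 60.1
```

Request:
send_rows(deltas="0 -0.0005 0 0; 0 -0.001 0 0; 0 -0.001 0 0; 0 -0.0015 0 0; 0 -0.0015 0 0")

```text
t: 15.65
eef_pos: [0.5583, 0.0331, 0.1232]
tool_rot: [-0.0, -0.015, 1.0, 0.001]
contact_force: [1.8, 5.2, -2.0]
gripper_width: 0.127
grasp_force: 59.7
```

Request:
send_rows(deltas="0 -0.0005 0.0005 0; 0 -0.001 0.0005 0; 0 -0.001 0.0005 0; 0 -0.001 0.0005 0; 0 -0.001 0.0005 0")

```text
t: 16.15
eef_pos: [0.5583, 0.0315, 0.1222]
tool_rot: [0.0, -0.015, 1.0, 0.001]
contact_force: [4.4, 4.7, -6.8]
gripper_width: 0.132
grasp_force: 59.1
```

The tooth is dropping into a notch: fz is back to the full spring load and z is below crest level. I'll lower it.

Request:
send_rows(deltas="0 -0.0003 0.001 0; 0 -0.0003 0.003 0; 0 -0.0003 0.005 0; 0 -0.0003 0.007 0; 0 -0.0003 0.008 0")

```text
t: 16.65
eef_pos: [0.5583, 0.0313, 0.1142]
tool_rot: [-0.0, -0.015, 1.0, 0.001]
contact_force: [3.4, 4.6, -6.0]
gripper_width: 0.124
grasp_force: 59.2
```

Request:
send_rows(deltas="0 0 0.0005 0; 0 0 0.001 0; 0 0 0.001 0")

```text
t: 16.95
eef_pos: [0.5584, 0.0311, 0.1136]
tool_rot: [0.0, -0.015, 1.0, 0.001]
contact_force: [1.9, 5.2, -2.2]
gripper_width: 0.131
grasp_force: 59.7
```

Request:
send_rows(deltas="0 0.001 0 0; 0 0.002 0 0")

```text
t: 17.15
eef_pos: [0.5583, 0.0312, 0.1136]
tool_rot: [0.0, -0.014, 1.0, -0.0]
contact_force: [4.2, -1.1, -5.6]
gripper_width: 0.131
grasp_force: 59.4
```

Request:
send_rows(deltas="0 0 0 0; 0 0 0 0; 0 0 0 0; 0 0 0 0; 0 0 0 0", claw=0.5)

```text
t: 17.65
eef_pos: [0.558, 0.0316, 0.1138]
tool_rot: [-0.0, -0.014, 1.0, -0.0]
contact_force: [0.7, 0.3, -0.4]
gripper_width: 0.503
grasp_force: 0.0
```

Request:
send_rows(deltas="0 0 -0.01 0; 0 0 -0.03 0; 0 0 -0.06 0; 0 0 -0.1 0; 0 0 -0.14 0")

```text
t: 18.15
eef_pos: [0.5578, 0.0315, 0.2557]
tool_rot: [-0.0, -0.014, 1.0, -0.0]
contact_force: [1.2, -0.0, 0.9]
gripper_width: 0.499
grasp_force: 0.0
```

Request:
send_rows(deltas="0.04 -0.02 0 0; 0.08 -0.05 0 0; 0.1 -0.09 0 0; 0.1 -0.13 0 0; 0.1 -0.17 0 0")

```text
t: 18.65
eef_pos: [0.4623, -0.1423, 0.2549]
tool_rot: [0.001, -0.014, 1.0, 0.001]
contact_force: [0.7, 0.0, -0.7]
gripper_width: 0.499
grasp_force: 0.0
```

```bash
python3 look.py c6; python3 - <<'E'
from h import *
for n in ("top","side"):
    p=bot.read_camera(n)
    P=cloud(p); m=(abs(P[:,0]-.56)<.1)&(abs(P[:,1]-.03)<.05)&(P[:,2]>.108)&(P[:,2]<.16)
    H=P[m]; r=cv2.minAreaRect((H[:,:2]*1000).astype(np.float32)); print(n,len(H),r,np.percentile(H[:,2],[5,95]))
E
```

```text
[ 0.4623 -0.1423  0.2549]
side bar_grip [0.552 0.035 0.12 ] 0.74
side end_plate [0.545 0.304 0.062] 0.56
side end_plate [0.55  0.035 0.12 ] 0.55
side flask_foot [0.541 0.304 0.066] 0.68
top bar_grip [0.557 0.028 0.122] 0.53
top pad_face [0.551 0.113 0.061] 0.56
top end_plate [0.541 0.306 0.064] 0.52
top flask_mouth [0.551 0.114 0.063] 0.81
top 124 ((561.486328125, 33.34025955200195), (117.03346252441406, 11.880166053771973), 1.8752753734588623) [0.12941665 0.14008886]
side 169 ((593.91357421875, 31.55703353881836), (55.40850830078125, 14.38953971862793), 0.9041094779968262) [0.11223739 0.13892128]
```

View pics/c6.png

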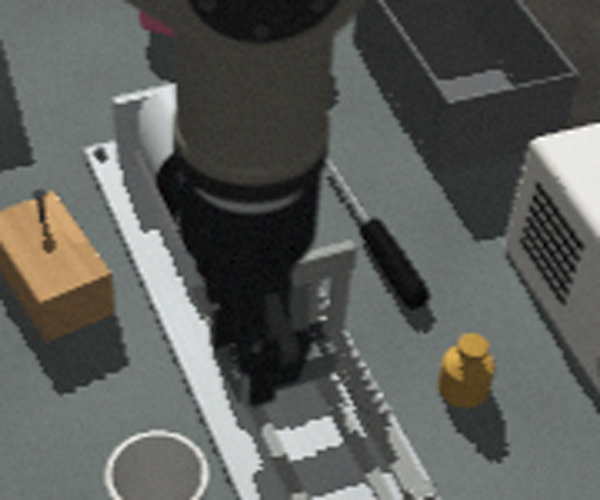

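The bar is fully down: its top is at 0.139, the same height as at the start. The flask foot is at the end plate, and the gripper, crop (260,300), is clear above. I estimate the pad is pressed in about 6 mm; the next notch would give about 18 mm, which is too far.

```bash
python3 -c "
from station import bot
print(bot.hand_in())"
```

```text
the job is handed in; nothing more can be done
None
```

The job is handed in (no verdict came back): the flask is home against the end plate and clamped, the release bar is fully down in a notch, and the pad is pressed in by an estimated 6 mm rather than 10, because the next notch would have given about 18 mm.

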